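Draw the iron core of a demonstration coil and hold it

TASK

Iron lying about spoils the coil reading, so first put the three magnetic specimens (red and blue bar magnet, black ring, plain steel slug) into the green tray. Then take the blue handle of the core in the red coil and draw the core straight out along its leaning bore, without jamming it, until the yellow band on the shaft is just clear of the coil's mouth with no more than a finger's width of bare steel below it; do not pull the core out altogether. Finish while still holding it there, and leave everything else on the bench where it is.

Things in the scene. Friction and masses are not known exactly. Their poses are not given: they have to be found in the camera images.
- core: Iron core in the coil, loose, about 0.3 kg. Origin: centre of the shaft's foot; z runs up its axis. Steel shaft 20 mm across from z = 0 to 98 mm, yellow band on it z = 40 to 55, dark collar 32 mm across z = 98 to 104, blue square handle 26 x 26 mm (sides along its x, y) z = 104 to 150. At the start the collar rests on the coil's mouth and the band is hidden.
- coil_mouth (a point): Centre of the upper mouth of the coil's bore, 144 mm above the bench; bore 22 mm across, 100 mm deep. Its z axis is the bore's axis, pointing out, leaning 0.35 rad (20 degrees) from vertical towards the coil's front; its y is level. The core slides with ordinary friction and 1 mm of play all round, and slips back if let go.
- tray: Open green plastic tray, fixed, 220 mm (its x) by 180 mm (its y) outside, 45 mm high, walls and floor 5 mm thick. Origin: centre of its underside, on the bench; z up.
- magnet: Bar magnet specimen, one half red and the other blue, 75 mm (its x) by 20 mm (its y) by 16 mm high, about 0.15 kg, lying on the bench. Origin: centre of its underside.
- toroid: Black ring specimen lying flat, 46 mm outside and 24 mm inside diameter, 20 mm high, about 0.11 kg. Origin: centre of its underside.
- slug: Plain steel cylinder specimen standing upright, 36 mm in diameter, 28 mm high, about 0.21 kg. Origin: centre of its underside.
- brass: Bystander: brass weight, 44 mm in diameter, 36 mm high with a small knob on top. Origin: centre of its underside.
- dish: Bystander: small glass bowl, 70 mm in diameter, 22 mm high. Origin: centre of its underside.
- prism: Bystander: light wooden block, 60 x 30 mm, 25 mm high. Origin: centre of its underside.
- reagent: Bystander: amber glass bottle, 52 mm in diameter, 100 mm high. Origin: centre of its underside.
- jar: Bystander: clear jar with a white cap, 72 mm in diameter, 100 mm high. Origin: centre of its underside.
- flask: Bystander: steel vacuum flask, 84 mm in diameter, 215 mm high. Origin: centre of its underside.
- spool: Bystander: wooden spool with copper winding, 44 mm in diameter, 40 mm high, standing. Origin: centre of its underside.
- coil: Red coil with black end flanges 100 mm across on a wooden base 170 (x) by 130 mm, fixed. Origin: on the bench, 10 mm in front of the base's centre; z up; its -x is the front, facing roughly to the robot, towards which the bore leans.
Things that resemble listed ones, but are neither listed nor needed, are in the scene too. What is meant by the magnet is not turquoise, and is the larger of those in its own colour.

How it is judged:
By the outcome, as a careful person would: the job done as asked, in the order asked, and still so for the second after the job is handed in, while the arm keeps its last pose, push and grip.
It also fails if it takes over 72 s, if anything falls off the work surface, if the arm or the gripper's body presses on something with over 40 N, if the wrist force passes 120 N, or if a joint passes its speed limit or range.

ROBOT

A 7-joint arm with a two-finger parallel gripper is mounted at the origin on the work surface. World frame = base frame: x ahead of the robot, y to its left, z up, the work surface at z = 0. Lengths are in m, angles in rad, forces in N, time in s.
With the tool pointing down it reaches from about 0.425 to 0.95 m from the base axis. Payload 4.7 kg.
Tool frame: the origin (TCP) lies midway between the tips of the shut fingers; the grasp point (between the pads) lies 19 mm behind it; z points along the fingers, y is the line along which they close (so a half turn about z gives the same grasp; the last joint's range is limited). The gripper opens to 85 mm and grips with 20 to 120 N. Pads are 22 mm wide; open, the fingers measure 114 mm over their backs; the gripper's body (76 mm by 85 mm) begins 54 mm behind the grasp point. The pads swing forward as they close: fully open they stand 13 mm farther back than shut.
Start: joints at [-1.298, 0.469, -0.049, 1.532, 0.024, 1.141, -0.082], TCP at [0.201, 0.645, 0.197] pointing down, gripper open.
Joint ranges: [-2.59, 2.59], [-0.33, 1.99], [-1.39, 1.29], [0.1, 2.45], [-1.04, 4.18], [0.21, 1.99], [-2.66, 2.66]. Speed limits (rad/s): [2.57, 2.57, 3.14, 3.14, 3.14, 3.14, 3.14].

INTERFACE

Orientations are given as a 3x3 rotation matrix whose columns are the frame's x, y, z axes.
In Python, from plant import state, imaging, ctrl gives the robot as it stands.
- The arm moves only by the tool move_arm, never from a script. Its argument "steps" is a list of rows, each an object of numbers: "ax", "ay", "az": the turn, a rotation vector about the tool's x, y, z in rad; "tx", "ty", "tz": the shift along the tool's x, y, z in mm; "jaw": the opening, from 0 (shut) to 1 (fully open). In form: [{"ax": .., "ay": .., "az": .., "tx": .., "ty": .., "tz": .., "jaw": ..}, ...]. A call has 1 to 12 rows; each row is the pose to reach, as a shift and turn from the pose commanded when the call began, along the tool's axes at that moment; what a row does not reach only later rows make up. A row lasts 1/8 s, in which the tool goes at most 62.5 mm and 10.7 degrees, less where a joint would pass 70% of its speed; a pose out of reach is approached as far as the arm can. A call with a gripper value outside its range is refused whole. The fingers move at their own pace and stop on an object; "squeeze" is the grip in N (left out, the last holds). Time passes only in rows, so rows that repeat a pose let the fingers close. It gives the time, the measured TCP pose, the force, the opening and the grip force at its end, in the units of the state.
- state(): the state, without advancing time (a new reading comes with each control period).
- imaging.read_camera(name): name is "scene" or "top"; returns a dict with "image" (420x560x3 uint8, red, green, blue), "z_map" (420x560 float32, m along the optical axis (not along the pixel's ray), 0 where there is no reading), "mtx" (3x3 intrinsics, pixels), "T" (4x4, takes a point from camera to world coordinates). Camera axes: x right, y up, looking along -z (the intrinsics and any distortion apply to the point x, -y, -z); pixel columns grow to the right and rows downward; lengths in m; the calibration is good to about 2 mm. A picture is of the moment at which its call begins.
- ctrl.finish_job(): hands the job in; it is judged then, once.
The state is a dict: "t": time; "joint_positions": joint angles; "joint_velocities": joint speeds; "effort": joint torques, N m; "tcp_pos": TCP position; "orientation": TCP orientation; "contact_force": force on the tool from outside, world axes, zero at the start; "ft_torque": the same for the moment, N m; "grip_width": finger opening in m; "gripper_force": force on a finger pad.
Only numpy, scipy, OpenCV 4.12 (cv2) and the standard library are available. Lean on these libraries where they do the work, as an engineer would, in place of code of your own. Each camera call takes 0.05 s, during which the arm holds its last target. There are 200 camera calls.

## Working session

There is one attempt and no reset: what is moved stays moved. The work goes in short steps, Python scripts to look and compute and a tool call to move; the robot and the scene stay as the last step left them, time stands still between calls to the robot, and variables do not carry over. Pictures are saved under pics/ and viewed, at most 10 in all, crops included, and the job is handed in when it is done.

Besides the shell and the picture viewer there is one more tool, called as name([rows], argument=value, ...), one row to a line, values as JSON. move_arm: Moves the arm, as the interface text tells. Its arguments: {"type":"object","properties":{"steps":{"type":"array","items":{"type":"object","properties":{"ax":{"type":"number"},"ay":{"type":"number"},"az":{"type":"number"},"tx":{"type":"number"},"ty":{"type":"number"},"tz":{"type":"number"},"jaw":{"type":"number"}}}},"squeeze":{"type":"number"}},"required":["steps"]}

```bash
mkdir -p pics; cat > h.py <<'E'
import numpy as np, cv2, pickle
from plant import state, imaging, ctrl
def cam(n):
    d=imaging.read_camera(n); pickle.dump(d,open(f'{n}.pkl','wb')); return d
def ld(n): return pickle.load(open(f'{n}.pkl','rb'))
def save(d,f,crop=None,s=1):
    im=d['image'][:,:,::-1]
    if crop: r0,r1,c0,c1=crop; im=im[r0:r1,c0:c1]
    cv2.imwrite(f'pics/{f}.png',cv2.resize(im,None,fx=s,fy=s,interpolation=cv2.INTER_CUBIC))
def cloud(d):
    z=d['z_map']; K=d['mtx']; v,u=np.mgrid[:z.shape[0],:z.shape[1]]
    p=np.stack([(u-K[0,2])/K[0,0]*z,-(v-K[1,2])/K[1,1]*z,-z],-1)
    return p@d['T'][:3,:3].T+d['T'][:3,3]
def ray(d,u,v,h):
    K=d['mtx']; r=d['T'][:3,:3]@np.array([(u-K[0,2])/K[0,0],-(v-K[1,2])/K[1,1],-1]); o=d['T'][:3,3]
    return o+r*(h-o[2])/r[2]
E
python3 - <<'E'
from h import *
for n in('top','scene'):
    d=cam(n); save(d,n+'0',s=1.42); print(n,list(d),d['mtx'].round(1).tolist(),d['T'].round(3).tolist())
    z=d['z_map'];print((z==0).mean())
s=state();print({k:np.round(v,3).tolist() for k,v in s.items()})
E
```

```text
top ['image', 'z_map', 'mtx', 'T'] [[510.7, 0.0, 275.1], [0.0, 510.7, 213.2], [0.0, 0.0, 1.0]] [[0.019, 0.997, -0.08, 0.469], [-1.0, 0.021, 0.023, 0.041], [0.024, 0.08, 0.997, 1.199], [0.0, 0.0, 0.0, 1.0]]
0.0041709183673469385
scene ['image', 'z_map', 'mtx', 'T'] [[396.2, 0.0, 286.7], [0.0, 396.2, 208.8], [0.0, 0.0, 1.0]] [[-0.137, -0.682, 0.718, 1.222], [0.991, -0.099, 0.094, 0.105], [0.007, 0.724, 0.689, 0.729], [0.0, 0.0, 0.0, 1.0]]
0.003864795918367347
{'t': 0.1, 'joint_positions': [-1.298, 0.469, -0.049, 1.534, 0.024, 1.141, -0.082], 'joint_velocities': [-0.0, -0.001, 0.001, -0.005, 0.002, 0.0, -0.001], 'effort': [0.001, -51.152, -0.047, -23.839, 0.011, 0.004, -0.0], 'tcp_pos': [0.2, 0.644, 0.196], 'orientation': [[-0.955, 0.297, -0.0], [0.297, 0.955, -0.002], [-0.0, -0.002, -1.0]], 'contact_force': [-0.184, -0.433, -1.122], 'ft_torque': [0.024, -0.01, -0.005], 'gripper_force': 0.0, 'grip_width': 0.085}
```

View pics/top0.png

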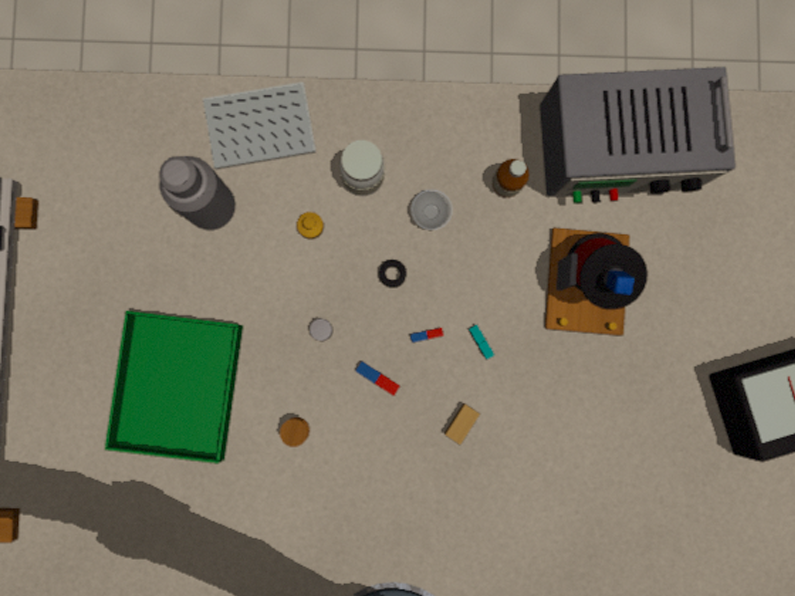

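View pics/scene0.png

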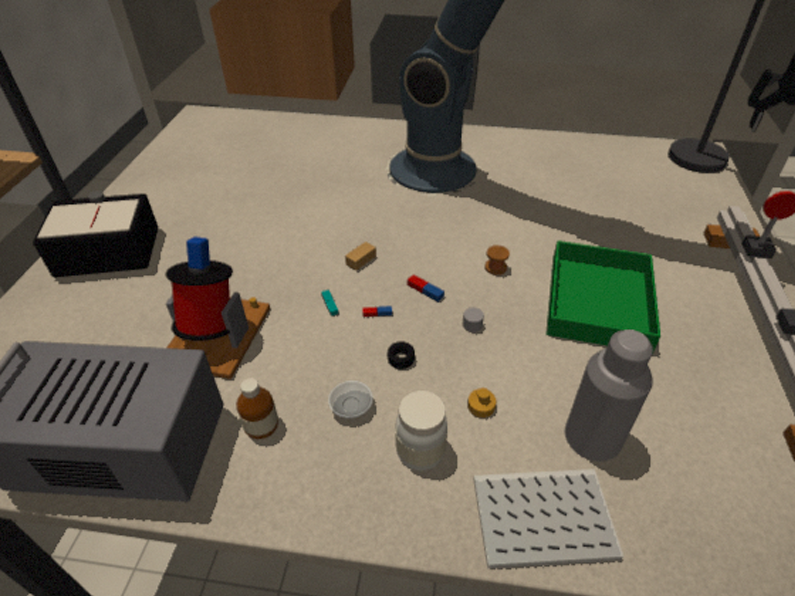

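The pictures show the following (top view, in the shown 795-wide pixels):
- **Magnet:** candidates are the red/blue bar at (377,378), a smaller red/blue one at (427,335), and a turquoise one at (482,341). I choose the larger at (377,378).
- **Ring:** the black one at (392,273).
- **Slug:** the grey cylinder at (320,330). The brass weight (310,225) and spool (294,432) are not it.
- **Tray:** (175,385).
- **Core:** the blue handle at (620,283).

```bash
python3 - <<'E'
from h import *
d=ld('top'); save(d,'crop',(170,290,200,360),5)
P=cloud(d); im=d['image']; hsv=cv2.cvtColor(im,cv2.COLOR_RGB2HSV).astype(int)
H,S,V=hsv[...,0],hsv[...,1],hsv[...,2]
print('bench z',np.median(P[330:350,230:300,2]))
def blobs(m,name,amin=30):
    n,l,st,c=cv2.connectedComponentsWithStats(m.astype(np.uint8))
    for i in range(1,n):
        if st[i,4]<amin: continue
        q=l==i; z=P[q][:,2]; h=np.percentile(z,80)
        (cx,cy),(w,hh),a=cv2.minAreaRect(np.argwhere(q)[:,::-1].astype(np.float32))
        t=q&(P[...,2]>h-.004)
        r=cv2.minAreaRect((P[t][:,:2]*1000).astype(np.float32))
        print(name,'px',c[i].round(0),'n',st[i,4],'h',h.round(4),'med',np.median(P[t],0).round(3),'rect',np.round(r[0],1),np.round(r[1],1),round(r[2],1))
sat=S>120
blobs(sat&((H<8)|(H>172))&(V>60),'red')
blobs(sat&(H>100)&(H<130)&(V>50),'blue')
blobs(sat&(H>45)&(H<80),'green',500)
blobs(sat&(H>82)&(H<98),'turq')
ob=(P[...,2]>.008)&(P[...,2]<.3)
ob[:,:100]=0
blobs(ob,'obj')
E
```

```text
bench z 0.0003522846599716134
red px [432. 136.] n 53 h 0.0583 med [ 0.746 -0.342  0.057] rect [ 745.3 -342.2] [18.1 12.1] 8.4
red px [425. 170.] n 31 h 0.11 med [ 0.655 -0.313  0.113] rect [ 656.5 -313.7] [14.5  3.4] 87.9
red px [306. 234.] n 70 h 0.0129 med [ 0.518 -0.059  0.012] rect [517.2 -59.2] [12.6 25.7] 13.8
red px [272. 271.] n 137 h 0.018 med [0.432 0.016 0.016] rect [440.1  25.7] [62.1 22.4] 47.1
blue px [439. 199.] n 198 h 0.1953 med [ 0.586 -0.31   0.194] rect [ 535.4 -139.1] [ 25.7 382.5] 16.3
blue px [295. 237.] n 57 h 0.0139 med [ 0.511 -0.032  0.012] rect [511.7 -32.9] [11.9 23.8] 15.1
blue px [259. 261.] n 120 h 0.0181 med [0.451 0.049 0.017] rect [452.1  49.4] [34.3 17.5] 59.1
green px [122. 272.] n 8176 h 0.011 med [0.421 0.371 0.017] rect [412.8 247.8] [399.7 218.4] 83.9
turq px [339. 240.] n 163 h 0.0143 med [ 0.503 -0.136  0.013] rect [500.8 -56.1] [ 54.  196.4] 2.6
obj px [448.  93.] n 11200 h 0.1397 med [ 0.837 -0.365  0.139] rect [ 837.5 -365.5] [161.1 260.4] 4.6
obj px [167. 105.] n 5459 h 0.1577 med [0.713 0.307 0.189] rect [718.8 311.1] [69.3 81.3] 52.5

[... 736 characters left out ...]
3 125.5] [32.2 32.2] 0.9
obj px [339. 241.] n 166 h 0.0149 med [ 0.503 -0.137  0.013] rect [ 503.5 -137.3] [57.8 15.7] 31.1
obj px [301. 236.] n 128 h 0.0135 med [ 0.513 -0.045  0.012] rect [513.6 -46.9] [14.  52.5] 13.2
obj px [534. 286.] n 3552 h 0.0936 med [ 0.414 -0.572  0.093] rect [ 406.1 -580.7] [137.4 100.5] 16.8
obj px [266. 266.] n 282 h 0.0182 med [0.44  0.032 0.017] rect [441.4  32.4] [74.6 19.9] 58.5
obj px [325. 298.] n 369 h 0.027 med [ 0.37  -0.106  0.026] rect [ 371.1 -105.6] [30.2 59.2] 57.9
obj px [207. 305.] n 317 h 0.0419 med [0.354 0.163 0.041] rect [354.2 163.2] [42.4 42.3] 71.1
obj px [275. 418.] n 95 h 0.0117 med [0.101 0.003 0.01 ] rect [101.9   6.1] [ 9.1 65.6] 1.2
```

View pics/crop.png

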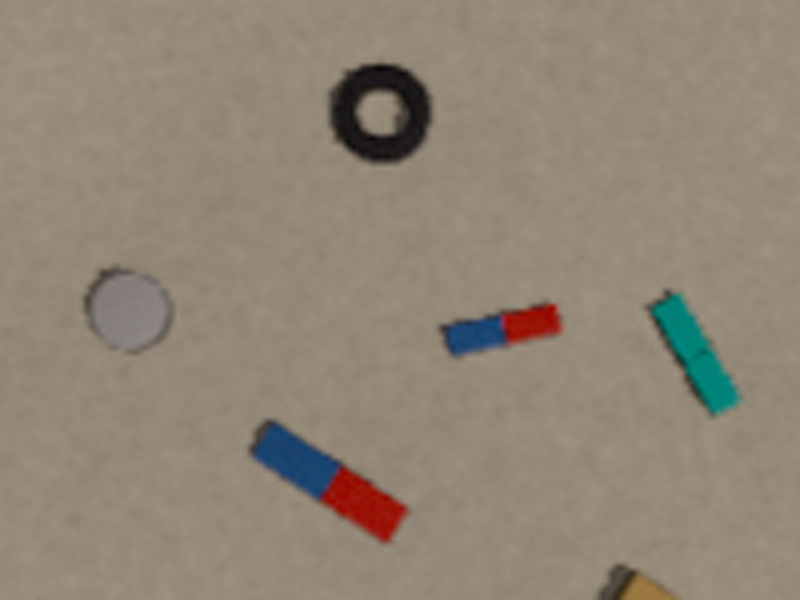

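The crop settles it: the large red/blue bar (75×20 mm) is at full-frame pixel (266,266), well apart from the small one (50 mm, (301,236)) and the turquoise one. Next I measure the tray and coil and work out the first move.

```bash
cat >> h.py <<'E'
from scipy.spatial.transform import Rotation as Ro
def down(ya):  # tool down with closing axis y at world angle ya (deg)
    a=np.radians(ya); y=np.array([np.cos(a),np.sin(a),0]); z=np.array([0,0,-1.]); return np.c_[np.cross(y,z),y,z]
def rel(pos,R,s=None):
    s=s or state(); R0=np.array(s['orientation']); p=R0.T@(np.array(pos)-s['tcp_pos'])*1000
    r=Ro.from_matrix(R0.T@R).as_rotvec(); print('t',p.round(1),'a',r.round(3),'dist',np.linalg.norm(p).round(),'deg',np.degrees(np.linalg.norm(r)).round(1))
E
python3 - <<'E'
from h import *
d=ld('top');P=cloud(d);im=d['image'];hsv=cv2.cvtColor(im,cv2.COLOR_RGB2HSV).astype(int)
H,S,V=hsv[...,0],hsv[...,1],hsv[...,2]
g=(S>120)&(H>45)&(H<80); g[:,200:]=0
t=g&(abs(P[...,2]-.045)<.004)
r=cv2.minAreaRect((P[t][:,:2]*1000).astype(np.float32));print('tray rim',r)
f=g&(abs(P[...,2]-.005)<.003);r=cv2.minAreaRect((P[f][:,:2]*1000).astype(np.float32));print('floor',r)
# coil
for n in('top','scene'):
    d=ld(n);P=cloud(d);hs=cv2.cvtColor(d['image'],cv2.COLOR_RGB2HSV).astype(int);H,S,V=hs[...,0],hs[...,1],hs[...,2]
    roi=(abs(P[...,0]-.62)<.13)&(abs(P[...,1]+.31)<.09)
    b=roi&(S>120)&(H>100)&(H<130)&(P[...,2]>.13);q=P[b];print(n,'handle',b.sum(),q.min(0),q.max(0))
    np.save(n+'_hand.npy',q)
    k=roi&(V<60)&(P[...,2]>.10)&(P[...,2]<.175)&(S<100);q=P[k]
    # plane ransac
    best=0;rng=np.random.default_rng(0)
    for _ in range(400):
        a=q[rng.choice(len(q),3,False)];m=np.cross(a[1]-a[0],a[2]-a[0]);m/=np.linalg.norm(m)+1e-12
        i=abs((q-a[0])@m)<.0025
        if i.sum()>best:best=i.sum();bi=i
    c=q[bi].mean(0);m=np.linalg.svd(q[bi]-c)[2][2];m*=np.sign(m[2])
    print(n,'flange',best,len(q),c,'normal',m,'lean',np.arccos(m[2]))
    w=roi&(H>8)&(H<22)&(S>90)&(abs(P[...,2]-np.median(P[roi&(H>8)&(H<22)&(S>90)][:,2]))<.006)
    print('base',np.median(P[w][:,2]),cv2.minAreaRect((P[w][:,:2]*1000).astype(np.float32)))
rel([.441,.032,.10],down(-31.3))
E
```

```text
tray rim ((424.4682922363281, 355.8333435058594), (181.2342071533203, 217.9560546875), 84.07552337646484)
floor ((423.64569091796875, 360.5271911621094), (164.5176544189453, 210.66456604003906), 83.95187377929688)
top handle 285 [ 0.57005316 -0.34126758  0.13515358] [ 0.6065631  -0.26470661  0.19955173]
top flange 977 1307 [ 0.60390018 -0.30948596  0.1452322 ] normal [-0.33825947  0.02589956  0.94069642] lean 0.34611901750106827
base 0.01417276623935848 ((608.1805419921875, -310.9197082519531), (129.298583984375, 169.6464080810547), 86.23587799072266)
scene handle 304 [ 0.56206253 -0.3345156   0.13080647] [ 0.64720661 -0.25993694  0.19958156]
scene flange 399 445 [ 0.61317592 -0.30452014  0.14904394] normal [-0.33306852  0.02999714  0.94242535] lean 0.34098612743880036
base 0.014651066620722686 ((608.4102783203125, -308.3885498046875), (129.77279663085938, 171.78176879882812), 85.6304702758789)
t [-411.6 -512.7   96.6] a [-1.000e-03  2.000e-03  1.815e+00] dist 664.0 deg 104.0
```

move_arm([
  {"tx":-412,"ty":-513,"tz":97,"az":1.815,"jaw":0.55},
  {"tx":-412,"ty":-513,"tz":97,"az":1.815,"jaw":0.55},
  {"tx":-412,"ty":-513,"tz":97,"az":1.815,"jaw":0.55},
  {"tx":-412,"ty":-513,"tz":97,"az":1.815,"jaw":0.55},
  {"tx":-412,"ty":-513,"tz":97,"az":1.815,"jaw":0.55},
  {"tx":-412,"ty":-513,"tz":97,"az":1.815,"jaw":0.55},
  {"tx":-412,"ty":-513,"tz":97,"az":1.815,"jaw":0.55},
  {"tx":-412,"ty":-513,"tz":97,"az":1.815,"jaw":0.55},
  {"tx":-412,"ty":-513,"tz":97,"az":1.815,"jaw":0.55},
  {"tx":-412,"ty":-513,"tz":97,"az":1.815,"jaw":0.55},
  {"tx":-412,"ty":-513,"tz":97,"az":1.815,"jaw":0.55},
  {"tx":-412,"ty":-513,"tz":97,"az":1.815,"jaw":0.55},
], squeeze=40)

```text
schema error: expected keys ax, ay, az, tx, ty, tz, jaw
```

move_arm([
  {"ax":0,"ay":0,"az":1.815,"tx":-412,"ty":-513,"tz":97,"jaw":0.55},
  {"ax":0,"ay":0,"az":1.815,"tx":-412,"ty":-513,"tz":97,"jaw":0.55},
  {"ax":0,"ay":0,"az":1.815,"tx":-412,"ty":-513,"tz":97,"jaw":0.55},
  {"ax":0,"ay":0,"az":1.815,"tx":-412,"ty":-513,"tz":97,"jaw":0.55},
  {"ax":0,"ay":0,"az":1.815,"tx":-412,"ty":-513,"tz":97,"jaw":0.55},
  {"ax":0,"ay":0,"az":1.815,"tx":-412,"ty":-513,"tz":97,"jaw":0.55},
  {"ax":0,"ay":0,"az":1.815,"tx":-412,"ty":-513,"tz":97,"jaw":0.55},
  {"ax":0,"ay":0,"az":1.815,"tx":-412,"ty":-513,"tz":97,"jaw":0.55},
  {"ax":0,"ay":0,"az":1.815,"tx":-412,"ty":-513,"tz":97,"jaw":0.55},
  {"ax":0,"ay":0,"az":1.815,"tx":-412,"ty":-513,"tz":97,"jaw":0.55},
  {"ax":0,"ay":0,"az":1.815,"tx":-412,"ty":-513,"tz":97,"jaw":0.55},
  {"ax":0,"ay":0,"az":1.815,"tx":-412,"ty":-513,"tz":97,"jaw":0.55},
], squeeze=40)

```text
t: 1.6
tcp_pos: [0.4417, 0.029, 0.0992]
orientation: [[0.525, 0.851, -0.001], [0.851, -0.525, -0.001], [-0.001, 0.0, -1.0]]
contact_force: [-0.1, -0.3, 0.8]
grip_width: 0.0469
gripper_force: 0.0
```

```bash
python3 - <<'E'
from h import *
rel([.4415,.0325,.004],down(-31.4));print(state()['t'],state()['joint_positions'])
E
```

```text
t [ 3.  -2.1 95.2] a [ 0.     0.001 -0.005] dist 95.0 deg 0.3
1.6 [-0.63800128  0.23487898  0.55297416  2.18954537 -0.17641347  0.75961568
 -0.52144098]
```

move_arm([
  {"ax":0,"ay":0,"az":0,"tx":0,"ty":0,"tz":55,"jaw":0.55},
  {"ax":0,"ay":0,"az":0,"tx":0,"ty":0,"tz":95,"jaw":0.55},
  {"ax":0,"ay":0,"az":0,"tx":0,"ty":0,"tz":95,"jaw":0.55},
])

```text
t: 1.98
tcp_pos: [0.4387, 0.0329, 0.0026]
orientation: [[0.518, 0.855, -0.007], [0.855, -0.518, -0.001], [-0.004, -0.005, -1.0]]
contact_force: [-0.1, -0.6, 1.0]
grip_width: 0.0472
gripper_force: 0.0
```

```bash
python3 - <<'E'
from h import *
rel([.4415,.0325,.004],down(-31.4));print(state()['t'],state()['joint_velocities'])
E
```

```text
t [ 1.1  2.6 -1.4] a [-0.005  0.004  0.003] dist 3.0 deg 0.4
1.975 [-0.01842797 -0.06451679  0.04243463 -0.04095147  0.02349181  0.01939168
 -0.01750358]
```

move_arm([
  {"ax":0,"ay":0,"az":0,"tx":1,"ty":2,"tz":-1,"jaw":0.1},
  {"ax":0,"ay":0,"az":0,"tx":1,"ty":2,"tz":-1,"jaw":0.1},
  {"ax":0,"ay":0,"az":0,"tx":1,"ty":2,"tz":-1,"jaw":0.0},
  {"ax":0,"ay":0,"az":0,"tx":1,"ty":2,"tz":-1,"jaw":0},
  {"ax":0,"ay":0,"az":0,"tx":1,"ty":2,"tz":-1,"jaw":0},
])

```text
t: 2.6
tcp_pos: [0.4438, 0.0322, 0.0058]
orientation: [[0.519, 0.855, 0.0], [0.855, -0.519, 0.0], [0.0, 0.0, -1.0]]
contact_force: [0.9, 0.3, 0.3]
grip_width: -0.0
gripper_force: 0.0
```

```bash
python3 - <<'E'
from h import *
R=down(-6.0); ex=np.array([.9945,-.1045,0]);ey=np.array([.1045,.9945,0]);c=np.array([.424,.357,0])
rel(c+ex*.068+[0,0,.12],R)
E
```

```text
t [ 296.4 -124.1 -114. ] a [ 0.    -0.    -0.441] dist 341.0 deg 25.3
```

The jaws shut on nothing, so I look.

```bash
python3 - <<'E'
from h import *
a=cam('top');b=cam('scene')
A=a['image'][200:320,200:340];B=b['image'][160:260,220:360]
im=np.vstack([cv2.resize(x,(560,int(560*x.shape[0]/x.shape[1]))) for x in(A,B)])
im=cv2.resize(im,None,fx=.65,fy=.65)
cv2.imwrite('pics/m1.png',im[:,:,::-1]);print(im.shape,state())
E
```

```text
(572, 364, 3) {'t': 2.7, 'joint_positions': array([-0.53660143,  0.41761713,  0.45275296,  2.25067992, -0.35330868,
        0.5388079 , -0.35771116]), 'joint_velocities': array([ 0.00271341,  0.00324864, -0.00089164, -0.00218829, -0.00103835,
       -0.00025185, -0.00013962]), 'effort': array([-2.27541587e-02, -3.40980506e+01,  4.04476359e+00, -1.26200920e+01,
        5.94793557e-03,  8.74167945e-04, -5.15803113e-04]), 'tcp_pos': array([0.44372932, 0.03207551, 0.00564745]), 'orientation': array([[ 5.19309213e-01,  8.54586412e-01,  8.03389287e-05],
       [ 8.54586402e-01, -5.19309219e-01,  1.31951388e-04],
       [ 1.54484610e-04,  1.32984363e-07, -9.99999988e-01]]), 'contact_force': array([ 0.33253039, -0.1487971 ,  0.7518127 ]), 'ft_torque': array([-0.01209986, -0.00585377, -0.01095924]), 'gripper_force': 0.0, 'grip_width': -0.00016697656509250246}
```

View pics/m1.png

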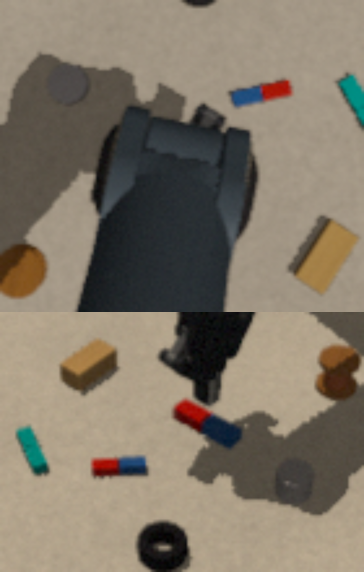

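Scene view: the shut fingers stand beside the red half of the magnet on the robot side. I measure where the magnet and the fingertips are now.

```bash
python3 - <<'E'
from h import *
for f in ('scene',):
    d=ld(f);P=cloud(d);hs=cv2.cvtColor(d['image'],cv2.COLOR_RGB2HSV).astype(int);H,S,V=hs[...,0],hs[...,1],hs[...,2]
    roi=(abs(P[...,0]-.44)<.07)&(abs(P[...,1]-.03)<.065)
    for n,m in(('red',(S>120)&((H<8)|(H>172))),('blue',(S>110)&(H>100)&(H<130))):
        q=P[roi&m];t=q[abs(q[:,2]-.017)<.004];print(n,len(q),q.mean(0).round(4),q.min(0).round(3),q.max(0).round(3))
    q=P[roi&(S<110)&(V<90)&(P[...,2]>.004)&(P[...,2]<.06)];
    for z in np.arange(.0,.06,.01):
        k=q[(q[:,2]>=z)&(q[:,2]<z+.01)]
        if len(k):print('dark',z.round(2),len(k),k.mean(0).round(3),k.min(0).round(3),k.max(0).round(3))
E
```

```text
red 113 [0.438  0.0195 0.0273] [0.416 0.002 0.003] [0.489 0.083 0.356]
blue 156 [0.4616 0.0453 0.0572] [ 0.414 -0.035  0.003] [0.51  0.083 0.365]
dark 0.0 9 [0.465 0.072 0.004] [0.42  0.058 0.004] [0.498 0.082 0.005]
dark 0.01 9 [0.447 0.054 0.017] [0.439 0.034 0.015] [0.454 0.071 0.018]
dark 0.02 1 [0.456 0.069 0.021] [0.456 0.069 0.021] [0.456 0.069 0.021]
dark 0.04 10 [0.451 0.039 0.047] [0.445 0.031 0.042] [0.454 0.045 0.05 ]
dark 0.05 22 [0.451 0.037 0.055] [0.442 0.025 0.051] [0.459 0.047 0.06 ]
```

```bash
python3 - <<'E'
from h import *
d=ld('scene');P=cloud(d);hs=cv2.cvtColor(d['image'],cv2.COLOR_RGB2HSV).astype(int);H,S,V=hs[...,0],hs[...,1],hs[...,2]
red=(S>120)&((H<8)|(H>172));blue=(S>110)&(H>100)&(H<130)
roi=(abs(P[...,0]-.44)<.06)&(abs(P[...,1]-.035)<.05)&(P[...,2]>.012)&(P[...,2]<.02)
q=P[roi&(red|blue)];print('mag',len(q),cv2.minAreaRect((q[:,:2]*1000).astype(np.float32)),P[roi&red].mean(0).round(4),P[roi&blue].mean(0).round(4))
b=(P[...,2]>.019)&(P[...,2]<.05)&(abs(P[...,0]-.44)<.06)&(abs(P[...,1]-.035)<.05)
v,u=np.where(b)
for a in sorted(zip(v,u))[::-1][:30]: print(a,P[a].round(3),d['image'][a])
K=d['mtx'];x=np.linalg.inv(d['T'])@[.4437,.0321,.0056,1];print('TCP px',K[0,0]*x[0]/-x[2]+K[0,2],K[1,2]+K[1,1]*x[1]/x[2])
E
```

```text
mag 157 ((443.2072448730469, 37.15959930419922), (75.0560073852539, 23.26771354675293), 57.381290435791016) [0.4341 0.0192 0.0166] [0.4563 0.0526 0.0162]
(np.int64(206), np.int64(309)) [0.463 0.064 0.019] [12 29 52]
(np.int64(205), np.int64(306)) [0.46  0.056 0.019] [16 33 55]
(np.int64(205), np.int64(303)) [0.462 0.048 0.019] [21 36 55]
(np.int64(204), np.int64(311)) [0.456 0.069 0.021] [45 48 58]
(np.int64(203), np.int64(304)) [0.454 0.05  0.02 ] [14 36 53]
(np.int64(202), np.int64(302)) [0.451 0.044 0.02 ] [ 9 29 51]
(np.int64(201), np.int64(297)) [0.449 0.031 0.019] [129   6   2]
(np.int64(197), np.int64(294)) [0.434 0.021 0.019] [164   8   3]
(np.int64(195), np.int64(301)) [0.454 0.041 0.046] [102  95  86]
(np.int64(195), np.int64(300)) [0.452 0.038 0.044] [64 61 56]
(np.int64(195), np.int64(299)) [0.449 0.035 0.042] [70 65 60]
(np.int64(194), np.int64(302)) [0.448 0.043 0.045] [60 59 53]
(np.int64(194), np.int64(301)) [0.452 0.041 0.048] [63 61 56]
(np.int64(194), np.int64(300)) [0.454 0.038 0.05 ] [58 56 51]
(np.int64(194), np.int64(299)) [0.454 0.036 0.049] [23 20 23]
(np.int64(194), np.int64(298)) [0.454 0.033 0.049] [25 23 18]
(np.int64(194), np.int64(297)) [0.454 0.031 0.049] [68 62 54]
(np.int64(193), np.int64(303)) [0.446 0.045 0.047] [51 48 46]
(np.int64(193), np.int64(295)) [0.451 0.025 0.049] [104  96  81]
(np.int64(192), np.int64(303)) [0.445 0.045 0.049] [47 45 41]
TCP px 297.6072656053151 203.5754513013159
```

The depth puts the shut fingertips at z ≈ 0.043, while the TCP reading is 0.006. Before going lower I raise the arm and check the reading against the cameras in free space.

move_arm([
  {"ax":0,"ay":0,"az":0,"tx":-60,"ty":0,"tz":-60,"jaw":0},
  {"ax":0,"ay":0,"az":0,"tx":-60,"ty":0,"tz":-60,"jaw":0},
  {"ax":0,"ay":0,"az":0,"tx":-60,"ty":0,"tz":-60,"jaw":0},
])

```text
t: 3.08
tcp_pos: [0.4129, -0.0198, 0.0664]
orientation: [[0.521, 0.853, 0.002], [0.853, -0.521, 0.001], [0.002, 0.001, -1.0]]
contact_force: [0.2, 0.7, -0.4]
grip_width: -0.0004
gripper_force: 0.0
```

```bash
python3 - <<'E'
from h import *
d=cam('scene');s=state();t=np.array(s['tcp_pos']);print(t)
save(d,'m2',(110,230,220,380),4.5)
P=cloud(d);K=d['mtx'];x=np.linalg.inv(d['T'])@[*t,1];print('TCP px',K[0,0]*x[0]/-x[2]+K[0,2],K[1,2]+K[1,1]*x[1]/x[2])
b=(P[...,2]>.025)&(P[...,2]<.3)&(abs(P[...,0]-t[0])<.08)&(abs(P[...,1]-t[1])<.08)
q=P[b]
for z in np.arange(.03,.2,.01):
    k=q[(q[:,2]>=z)&(q[:,2]<z+.01)]
    if len(k):print(z.round(2),len(k),k.mean(0).round(3),k.min(0).round(3),k.max(0).round(3))
E
```

```text
[ 0.41290599 -0.01890602  0.06572675]
TCP px 280.4451426791241 177.225742006656
0.1 12 [ 0.42  -0.014  0.107] [ 0.413 -0.024  0.102] [ 0.424 -0.006  0.11 ]
0.11 31 [ 0.42  -0.016  0.115] [ 0.405 -0.029  0.111] [ 0.427 -0.005  0.12 ]
0.12 33 [ 0.421 -0.016  0.125] [ 0.405 -0.029  0.12 ] [ 0.429 -0.005  0.13 ]
0.13 30 [ 0.42  -0.013  0.135] [ 0.409 -0.029  0.13 ] [ 0.427 -0.005  0.14 ]
0.14 28 [ 0.419 -0.01   0.146] [ 0.393 -0.025  0.141] [0.441 0.008 0.15 ]
0.15 82 [ 0.42  -0.013  0.155] [ 0.385 -0.043  0.15 ] [0.45  0.012 0.16 ]
0.16 70 [ 0.421 -0.013  0.166] [ 0.379 -0.046  0.16 ] [0.455 0.016 0.17 ]
0.17 99 [ 0.417 -0.009  0.175] [ 0.368 -0.052  0.17 ] [0.462 0.02  0.18 ]
0.18 111 [ 0.422 -0.011  0.185] [ 0.366 -0.056  0.18 ] [0.469 0.024 0.19 ]
0.19 145 [ 0.433 -0.021  0.195] [ 0.366 -0.058  0.19 ] [0.47  0.024 0.2  ]
```

View pics/m2.png

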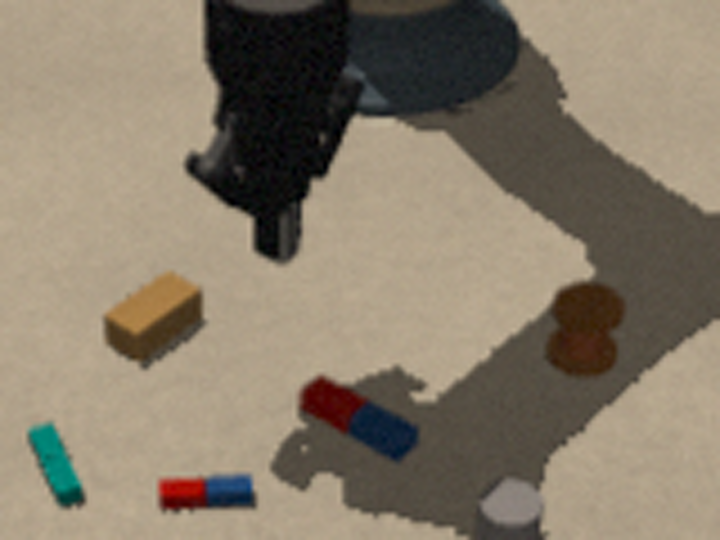

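The shut tips show at z ≈ 0.102 with a reading of 0.066, in free space too, while heights of bench and objects agree with the cameras. So the true tip sits about 36 mm higher than reported. x and y agree. I correct for that and approach with force checks.

```bash
cat >> h.py <<'E'
OFF=.036 # true tip z = reading + OFF (tool down)
def reld(x,y,z,ya): rel([x,y,z-OFF],down(ya))
E
python3 -c "
from h import *
reld(.442,.0335,.05,-31.4);reld(.442,.0335,.005,-31.4)"
```

```text
t [59.8 -2.4 51.8] a [ 0.001 -0.001  0.002] dist 79.0 deg 0.1
t [59.8 -2.4 96.8] a [ 0.001 -0.001  0.002] dist 114.0 deg 0.1
```

move_arm([
  {"ax":0,"ay":0,"az":0,"tx":59,"ty":-1,"tz":10,"jaw":0.55},
  {"ax":0,"ay":0,"az":0,"tx":59,"ty":-1,"tz":50,"jaw":0.55},
  {"ax":0,"ay":0,"az":0,"tx":59,"ty":-1,"tz":80,"jaw":0.55},
  {"ax":0,"ay":0,"az":0,"tx":59,"ty":-1,"tz":94,"jaw":0.55},
  {"ax":0,"ay":0,"az":0,"tx":59,"ty":-1,"tz":94,"jaw":0.55},
])

```text
t: 3.75
tcp_pos: [0.4417, 0.0318, -0.0295]
orientation: [[0.519, 0.855, -0.003], [0.855, -0.519, -0.0], [-0.002, -0.002, -1.0]]
contact_force: [0.1, 0.4, 0.1]
grip_width: 0.0474
gripper_force: 0.0
```

```bash
python3 -c "
from h import *
reld(.442,.0335,.004,-31.4)
d=cam('scene');P=cloud(d);b=(P[...,2]<.06)&(P[...,2]>.004)&(abs(P[...,0]-.442)<.05)&(abs(P[...,1]-.034)<.05)
save(d,'m3',(160,240,250,350),7)
"
```

```text
t [ 1.6 -0.6  2.5] a [-0.002  0.002  0.002] dist 3.0 deg 0.2
```

move_arm([
  {"ax":0,"ay":0,"az":0,"tx":1,"ty":0,"tz":3,"jaw":0.3},
  {"ax":0,"ay":0,"az":0,"tx":1,"ty":0,"tz":3,"jaw":0.1},
  {"ax":0,"ay":0,"az":0,"tx":1,"ty":0,"tz":3,"jaw":0.1},
  {"ax":0,"ay":0,"az":0,"tx":1,"ty":0,"tz":3,"jaw":0.1},
])

```text
t: 4.3
tcp_pos: [0.4436, 0.0329, -0.0307]
orientation: [[0.519, 0.855, 0.002], [0.855, -0.519, 0.001], [0.001, 0.001, -1.0]]
contact_force: [0.3, 0.1, 6.2]
grip_width: 0.0189
gripper_force: 40.0
```

```bash
python3 - <<'E'
from h import *
s=state();print(s['grip_width'],s['gripper_force'])
R=-6.0; ex=np.array([.9945,-.1045,0]);c=np.array([.424,.357,0])
p=c+ex*.068;print(p);reld(p[0],p[1],.10,R)
E
```

```text
0.018850302312803102 40.03522306680679
[0.491626 0.349894 0.      ]
t [ 296.  -123.5  -94.4] a [ 0.001 -0.001 -0.441] dist 334.0 deg 25.3
```

move_arm([
  {"ax":0,"ay":0,"az":0,"tx":0,"ty":0,"tz":-55,"jaw":0.1},
  {"ax":0,"ay":0,"az":-0.441,"tx":296,"ty":-123,"tz":-94,"jaw":0.1},
  {"ax":0,"ay":0,"az":-0.441,"tx":296,"ty":-123,"tz":-94,"jaw":0.1},
  {"ax":0,"ay":0,"az":-0.441,"tx":296,"ty":-123,"tz":-94,"jaw":0.1},
  {"ax":0,"ay":0,"az":-0.441,"tx":296,"ty":-123,"tz":-94,"jaw":0.1},
  {"ax":0,"ay":0,"az":-0.441,"tx":296,"ty":-123,"tz":-94,"jaw":0.1},
  {"ax":0,"ay":0,"az":-0.441,"tx":296,"ty":-123,"tz":-94,"jaw":0.1},
  {"ax":0,"ay":0,"az":-0.441,"tx":296,"ty":-123,"tz":-94,"jaw":0.1},
  {"ax":0,"ay":0,"az":-0.441,"tx":296,"ty":-123,"tz":-94,"jaw":0.1},
])

```text
t: 5.42
tcp_pos: [0.4913, 0.3467, 0.0621]
orientation: [[0.108, 0.994, -0.001], [0.994, -0.108, -0.002], [-0.002, -0.001, -1.0]]
contact_force: [0.3, -0.0, -1.4]
grip_width: 0.0187
gripper_force: 39.9
```

```bash
python3 - <<'E'
from h import *
s=state();print(s['grip_width'],s['gripper_force'])
rel([.4916,.350,-.023],down(-6))
E
```

```text
0.018745649052079403 39.898678958415985
t [ 3.5  0.1 85.1] a [-0.001  0.002 -0.003] dist 85.0 deg 0.2
```

move_arm([
  {"ax":0,"ay":0,"az":0,"tx":0,"ty":-8,"tz":45,"jaw":0.1},
  {"ax":0,"ay":0,"az":0,"tx":0,"ty":-8,"tz":78,"jaw":0.1},
  {"ax":0,"ay":0,"az":0,"tx":0,"ty":-8,"tz":84,"jaw":0.1},
  {"ax":0,"ay":0,"az":0,"tx":0,"ty":-8,"tz":84,"jaw":0.1},
  {"ax":0,"ay":0,"az":0,"tx":0,"ty":-8,"tz":84,"jaw":0.4},
  {"ax":0,"ay":0,"az":0,"tx":0,"ty":-8,"tz":84,"jaw":0.4},
  {"ax":0,"ay":0,"az":0,"tx":0,"ty":-8,"tz":45,"jaw":0.4},
  {"ax":0,"ay":0,"az":0,"tx":0,"ty":-8,"tz":0,"jaw":0.7},
])

```text
t: 6.42
tcp_pos: [0.4833, 0.3501, 0.0638]
orientation: [[0.105, 0.994, -0.0], [0.994, -0.105, -0.0], [-0.0, -0.0, -1.0]]
contact_force: [0.0, 1.4, 0.1]
grip_width: 0.0509
gripper_force: 0.0
```

```bash
python3 - <<'E'
from h import *
reld(.518,.1255,.08,20);reld(.518,.1255,.006,20)
E
```

```text
t [-219.8   58.1   19.8] a [-0.     0.    -0.454] dist 228.0 deg 26.0
t [-219.7   58.1   93.8] a [-0.     0.    -0.454] dist 246.0 deg 26.0
```

move_arm([
  {"ax":0,"ay":0,"az":-0.454,"tx":-220,"ty":58,"tz":15,"jaw":0.7},
  {"ax":0,"ay":0,"az":-0.454,"tx":-220,"ty":58,"tz":15,"jaw":0.7},
  {"ax":0,"ay":0,"az":-0.454,"tx":-220,"ty":58,"tz":15,"jaw":0.7},
  {"ax":0,"ay":0,"az":-0.454,"tx":-220,"ty":58,"tz":15,"jaw":0.7},
  {"ax":0,"ay":0,"az":-0.454,"tx":-220,"ty":58,"tz":20,"jaw":0.7},
  {"ax":0,"ay":0,"az":-0.454,"tx":-220,"ty":58,"tz":20,"jaw":0.7},
  {"ax":0,"ay":0,"az":-0.454,"tx":-220,"ty":58,"tz":65,"jaw":0.7},
  {"ax":0,"ay":0,"az":-0.454,"tx":-220,"ty":58,"tz":93,"jaw":0.7},
  {"ax":0,"ay":0,"az":-0.454,"tx":-220,"ty":58,"tz":93,"jaw":0.7},
  {"ax":0,"ay":0,"az":-0.454,"tx":-220,"ty":58,"tz":93,"jaw":0.2},
  {"ax":0,"ay":0,"az":-0.454,"tx":-220,"ty":58,"tz":93,"jaw":0.2},
  {"ax":0,"ay":0,"az":-0.454,"tx":-220,"ty":58,"tz":93,"jaw":0.2},
])

```text
t: 7.92
tcp_pos: [0.5195, 0.1265, -0.0289]
orientation: [[-0.342, 0.94, 0.003], [0.94, 0.342, 0.002], [0.001, 0.003, -1.0]]
contact_force: [0.0, 1.3, 5.9]
grip_width: 0.0344
gripper_force: 40.6
```

```bash
python3 - <<'E'
from h import *
s=state();print(s['grip_width'],s['gripper_force'])
ex=np.array([.9945,-.1045,0]);ey=np.array([.1045,.9945,0]);c=np.array([.424,.357,0])
p=c-ex*.065+ey*.035;print(p);reld(p[0],p[1],.11,70);reld(p[0],p[1],.011+.002,70)
E
```

```text
0.03437819573112513 40.634615421295166
[0.363015 0.3986   0.      ]
t [ 309.3  -53.5 -102.9] a [ 0.003  0.001 -0.872] dist 330.0 deg 50.0
t [309.2 -53.8  -5.9] a [ 0.003  0.001 -0.872] dist 314.0 deg 50.0
```

move_arm([
  {"ax":0,"ay":0,"az":0,"tx":0,"ty":0,"tz":-55,"jaw":0.2},
  {"ax":0,"ay":0,"az":-0.872,"tx":300,"ty":-58,"tz":-103,"jaw":0.2},
  {"ax":0,"ay":0,"az":-0.872,"tx":300,"ty":-58,"tz":-103,"jaw":0.2},
  {"ax":0,"ay":0,"az":-0.872,"tx":300,"ty":-58,"tz":-103,"jaw":0.2},
  {"ax":0,"ay":0,"az":-0.872,"tx":300,"ty":-58,"tz":-103,"jaw":0.2},
  {"ax":0,"ay":0,"az":-0.872,"tx":300,"ty":-58,"tz":-103,"jaw":0.2},
  {"ax":0,"ay":0,"az":-0.872,"tx":300,"ty":-58,"tz":-103,"jaw":0.2},
  {"ax":0,"ay":0,"az":-0.872,"tx":300,"ty":-58,"tz":-103,"jaw":0.2},
  {"ax":0,"ay":0,"az":-0.872,"tx":300,"ty":-58,"tz":-103,"jaw":0.2},
  {"ax":0,"ay":0,"az":-0.872,"tx":300,"ty":-58,"tz":-55,"jaw":0.2},
  {"ax":0,"ay":0,"az":-0.872,"tx":300,"ty":-58,"tz":-20,"jaw":0.2},
  {"ax":0,"ay":0,"az":-0.872,"tx":300,"ty":-58,"tz":-8,"jaw":0.2},
])

```text
t: 9.43
tcp_pos: [0.3607, 0.3847, -0.0242]
orientation: [[-0.939, 0.345, -0.003], [0.345, 0.939, -0.005], [0.001, -0.005, -1.0]]
contact_force: [-8.6, -15.9, 51.3]
grip_width: 0.0346
gripper_force: 48.0
```

move_arm([
  {"ax":0,"ay":0,"az":0,"tx":0,"ty":0,"tz":1,"jaw":0.2},
  {"ax":0,"ay":0,"az":0,"tx":0,"ty":0,"tz":1,"jaw":0.55},
  {"ax":0,"ay":0,"az":0,"tx":0,"ty":0,"tz":1,"jaw":0.6},
  {"ax":0,"ay":0,"az":0,"tx":0,"ty":0,"tz":-40,"jaw":0.6},
  {"ax":0,"ay":0,"az":0,"tx":0,"ty":0,"tz":-90,"jaw":0.8},
  {"ax":0,"ay":0,"az":0,"tx":0,"ty":0,"tz":-90,"jaw":0.8},
])

```text
t: 10.18
tcp_pos: [0.3634, 0.3903, 0.0721]
orientation: [[-0.939, 0.343, 0.006], [0.343, 0.939, 0.008], [-0.003, 0.01, -1.0]]
contact_force: [0.4, 1.2, -0.6]
grip_width: 0.0682
gripper_force: 0.0
```

```bash
python3 - <<'E'
from h import *
reld(.614,.0115,.08,20);reld(.614,.0115,.005,20)
E
```

```text
t [-365.2 -270.2   26.7] a [ 0.01  -0.001  0.872] dist 455.0 deg 50.0
t [-364.9 -270.9  101.7] a [ 0.01  -0.001  0.872] dist 466.0 deg 50.0
```

move_arm([
  {"ax":0,"ay":0,"az":0.872,"tx":-365,"ty":-270,"tz":20,"jaw":0.8},
  {"ax":0,"ay":0,"az":0.872,"tx":-365,"ty":-270,"tz":20,"jaw":0.8},
  {"ax":0,"ay":0,"az":0.872,"tx":-365,"ty":-270,"tz":20,"jaw":0.8},
  {"ax":0,"ay":0,"az":0.872,"tx":-365,"ty":-270,"tz":20,"jaw":0.8},
  {"ax":0,"ay":0,"az":0.872,"tx":-365,"ty":-270,"tz":20,"jaw":0.8},
  {"ax":0,"ay":0,"az":0.872,"tx":-365,"ty":-270,"tz":20,"jaw":0.8},
  {"ax":0,"ay":0,"az":0.872,"tx":-365,"ty":-270,"tz":20,"jaw":0.8},
  {"ax":0,"ay":0,"az":0.872,"tx":-365,"ty":-270,"tz":20,"jaw":0.8},
  {"ax":0,"ay":0,"az":0.872,"tx":-365,"ty":-270,"tz":20,"jaw":0.8},
  {"ax":0,"ay":0,"az":0.872,"tx":-365,"ty":-270,"tz":50,"jaw":0.8},
  {"ax":0,"ay":0,"az":0.872,"tx":-365,"ty":-270,"tz":80,"jaw":0.8},
  {"ax":0,"ay":0,"az":0.872,"tx":-365,"ty":-270,"tz":92,"jaw":0.8},
])

```text
t: 11.68
tcp_pos: [0.609, 0.0117, -0.0262]
orientation: [[-0.345, 0.938, -0.004], [0.938, 0.345, 0.001], [0.003, -0.003, -1.0]]
contact_force: [0.2, 0.3, 0.1]
grip_width: 0.068
gripper_force: 0.0
```

```bash
python3 - <<'E'
from h import *
reld(.614,.0115,.006,20);cam('top')
E
```

```text
t [-2.   4.6  3.8] a [-0.003 -0.003  0.003] dist 6.0 deg 0.3
```

move_arm([
  {"ax":0,"ay":0,"az":0,"tx":0,"ty":1,"tz":4,"jaw":0.8},
  {"ax":0,"ay":0,"az":0,"tx":0,"ty":1,"tz":5,"jaw":0.35},
  {"ax":0,"ay":0,"az":0,"tx":0,"ty":1,"tz":5,"jaw":0.35},
  {"ax":0,"ay":0,"az":0,"tx":0,"ty":1,"tz":5,"jaw":0.35},
])

```text
t: 12.22
tcp_pos: [0.6135, 0.0095, -0.0281]
orientation: [[-0.342, 0.94, 0.002], [0.94, 0.342, 0.001], [-0.0, 0.002, -1.0]]
contact_force: [-0.6, 1.5, 5.3]
grip_width: 0.0445
gripper_force: 40.7
```

```bash
python3 - <<'E'
from h import *
s=state();print(s['grip_width'],s['gripper_force'])
ex=np.array([.9945,-.1045,0]);ey=np.array([.1045,.9945,0]);c=np.array([.424,.357,0])
p=c-ex*.02-ey*.02;print(p)
p=c-ex*.012-ey*.02;print(p);reld(p[0],p[1],.11,75)
# coil preparation from the top start image
d=cam('top');P=cloud(d);hs=cv2.cvtColor(d['image'],cv2.COLOR_RGB2HSV).astype(int);H,S,V=hs[...,0],hs[...,1],hs[...,2]
for nm,m in(('red',(S>120)&((H<8)|(H>172))),('blue',(S>110)&(H>100)&(H<130))):
    q=P[m&(P[...,1]>.25)&(P[...,1]<.46)&(P[...,2]<.04)];print(nm,len(q),q.mean(0) if len(q) else 0)
E
```

```text
0.04446283548444189 40.726744551211596
[0.40202 0.3392  0.     ]
[0.409976 0.338364 0.      ]
t [ 378.6  -78.5 -102.3] a [ 0.002  0.001 -0.96 ] dist 400.0 deg 55.0
red 134 [0.48332999 0.32994803 0.02076444]
blue 117 [0.48714882 0.36770839 0.02066476]
```

move_arm([
  {"ax":0,"ay":0,"az":0,"tx":0,"ty":0,"tz":-55,"jaw":0.35},
  {"ax":0,"ay":0,"az":-0.96,"tx":375,"ty":-73,"tz":-102,"jaw":0.35},
  {"ax":0,"ay":0,"az":-0.96,"tx":375,"ty":-73,"tz":-102,"jaw":0.35},
  {"ax":0,"ay":0,"az":-0.96,"tx":375,"ty":-73,"tz":-102,"jaw":0.35},
  {"ax":0,"ay":0,"az":-0.96,"tx":375,"ty":-73,"tz":-102,"jaw":0.35},
  {"ax":0,"ay":0,"az":-0.96,"tx":375,"ty":-73,"tz":-102,"jaw":0.35},
  {"ax":0,"ay":0,"az":-0.96,"tx":375,"ty":-73,"tz":-102,"jaw":0.35},
  {"ax":0,"ay":0,"az":-0.96,"tx":375,"ty":-73,"tz":-102,"jaw":0.35},
  {"ax":0,"ay":0,"az":-0.96,"tx":375,"ty":-73,"tz":-102,"jaw":0.35},
  {"ax":0,"ay":0,"az":-0.96,"tx":375,"ty":-73,"tz":-102,"jaw":0.35},
])

```text
t: 13.52
tcp_pos: [0.4166, 0.3343, 0.0723]
orientation: [[-0.965, 0.262, 0.0], [0.262, 0.965, -0.001], [-0.0, -0.001, -1.0]]
contact_force: [-0.1, -0.3, -1.0]
grip_width: 0.0444
gripper_force: 41.5
```

```bash
python3 - <<'E'
from h import *
rel([.416,.337,-.021],down(75))
E
```

```text
t [ 1.3  2.6 93.2] a [-0.001  0.    -0.003] dist 93.0 deg 0.2
```

move_arm([
  {"ax":0,"ay":0,"az":0,"tx":0,"ty":0,"tz":40,"jaw":0.35},
  {"ax":0,"ay":0,"az":0,"tx":0,"ty":0,"tz":70,"jaw":0.35},
  {"ax":0,"ay":0,"az":0,"tx":0,"ty":0,"tz":84,"jaw":0.35},
  {"ax":0,"ay":0,"az":0,"tx":0,"ty":0,"tz":90,"jaw":0.35},
  {"ax":0,"ay":0,"az":0,"tx":0,"ty":0,"tz":90,"jaw":0.35},
  {"ax":0,"ay":0,"az":0,"tx":0,"ty":0,"tz":90,"jaw":0.68},
  {"ax":0,"ay":0,"az":0,"tx":0,"ty":0,"tz":90,"jaw":0.68},
  {"ax":0,"ay":0,"az":0,"tx":0,"ty":0,"tz":50,"jaw":0.68},
  {"ax":0,"ay":0,"az":0,"tx":0,"ty":0,"tz":-10,"jaw":0.5},
  {"ax":0,"ay":0,"az":0,"tx":0,"ty":0,"tz":-70,"jaw":0.4},
  {"ax":0,"ay":0,"az":0,"tx":0,"ty":0,"tz":-130,"jaw":0.0},
])

```text
t: 14.9
tcp_pos: [0.4154, 0.3364, 0.2053]
orientation: [[-0.966, 0.259, 0.001], [0.259, 0.966, 0.001], [-0.001, 0.001, -1.0]]
contact_force: [1.2, -0.1, -0.7]
grip_width: 0.0172
gripper_force: 0.0
```

```bash
python3 - <<'E'
from h import *
print(state()['joint_positions'].round(2))
# axis: coil yaw -4.2 deg, lean .35
# handle face geometry from original 'scene'/'top' handle points
for n in('top','scene'):
    q=np.load(n+'_hand.npy');q=q[(abs(q[:,0]-.585)<.03)&(q[:,2]>.15)]
    yaw=np.radians(-4.2);f=np.array([-np.cos(yaw),-np.sin(yaw),0])
    ax=np.cos(.35)*np.array([0,0,1])+np.sin(.35)*f
    print(n,'ax',ax,len(q))
    # handle local: side s (level), front g
    sd=np.array([-np.sin(yaw),np.cos(yaw),0]);g=np.cross(sd,ax)
    o=np.array([.605,-.31,.144])
    L=(q-o)@np.c_[g,sd,ax]
    # top face: highest along axis
    t=L[:,2]>np.percentile(L[:,2],97)-.004
    print('ax range',np.percentile(L[:,2],[2,50,97]).round(4),'topface',t.sum(),cv2.minAreaRect((L[t][:,:2]*1000).astype(np.float32)))
    print('all side/g',np.percentile(L,[2,98],axis=0).round(4))
d=cam('top');save(d,'tray',(150,340,60,460),2)
E
```

```text
[-0.77  0.23  0.01  1.86 -0.    1.05  0.55]
top ax [-0.34197695  0.02511322  0.93937271] 270
ax range [0.0131 0.0519 0.0567] topface 114 ((-4.863314151763916, -1.3331212997436523), (25.234399795532227, 23.42640495300293), 89.58833312988281)
all side/g [[-0.0166 -0.0137  0.0131]
 [ 0.0079  0.011   0.0575]]
scene ax [-0.34197695  0.02511322  0.93937271] 295
ax range [0.0113 0.0342 0.0549] topface 44 ((-0.9561100006103516, 3.822983741760254), (20.878324508666992, 20.43138885498047), 89.04403686523438)
all side/g [[-0.0128 -0.0083  0.0113]
 [ 0.0093  0.0139  0.055 ]]
```

View pics/tray.png

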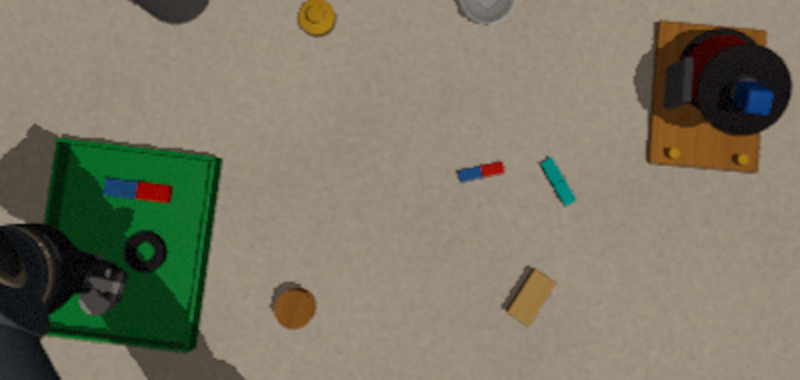

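The picture shows the magnet at (137,190), the ring at (147,250) and the slug under the gripper at (95,300), all inside the tray. The bystanders have not moved. The handle's sides line up with the coil. Next: a pose above the handle with the jaws shut, to check the tool offset when tilted.

```bash
cat >> h.py <<'E'
yaw=np.radians(-4.2);SD=np.array([-np.sin(yaw),np.cos(yaw),0])
AX=np.cos(.35)*np.array([0,0,1])-np.sin(.35)*np.array([np.cos(yaw),np.sin(yaw),0]);G=np.cross(SD,AX)
M=np.array([.600,-.3105,.144]); RC=np.c_[np.cross(G,-AX),G,-AX]
E
python3 - <<'E'
from h import *
print(RC.round(3).tolist());rel(M+AX*(.110-.036),RC)
E
```

```text
[[0.073, 0.937, 0.342], [0.997, -0.069, -0.025], [0.0, 0.343, -0.939]]
t [-318.1 -586.1   -5.2] a [-0.274 -0.244  1.366] dist 667.0 deg 81.0
```

move_arm([
  {"ax":-0.274,"ay":-0.244,"az":1.366,"tx":-318,"ty":-586,"tz":-5,"jaw":0},
  {"ax":-0.274,"ay":-0.244,"az":1.366,"tx":-318,"ty":-586,"tz":-5,"jaw":0},
  {"ax":-0.274,"ay":-0.244,"az":1.366,"tx":-318,"ty":-586,"tz":-5,"jaw":0},
  {"ax":-0.274,"ay":-0.244,"az":1.366,"tx":-318,"ty":-586,"tz":-5,"jaw":0},
  {"ax":-0.274,"ay":-0.244,"az":1.366,"tx":-318,"ty":-586,"tz":-5,"jaw":0},
  {"ax":-0.274,"ay":-0.244,"az":1.366,"tx":-318,"ty":-586,"tz":-5,"jaw":0},
  {"ax":-0.274,"ay":-0.244,"az":1.366,"tx":-318,"ty":-586,"tz":-5,"jaw":0},
  {"ax":-0.274,"ay":-0.244,"az":1.366,"tx":-318,"ty":-586,"tz":-5,"jaw":0},
  {"ax":-0.274,"ay":-0.244,"az":1.366,"tx":-318,"ty":-586,"tz":-5,"jaw":0},
  {"ax":-0.274,"ay":-0.244,"az":1.366,"tx":-318,"ty":-586,"tz":-5,"jaw":0},
  {"ax":-0.274,"ay":-0.244,"az":1.366,"tx":-318,"ty":-586,"tz":-5,"jaw":0},
  {"ax":-0.274,"ay":-0.244,"az":1.366,"tx":-318,"ty":-586,"tz":-5,"jaw":0},
])

```text
t: 16.45
tcp_pos: [0.5704, -0.3162, 0.2078]
orientation: [[0.079, 0.941, 0.33], [0.997, -0.07, -0.04], [-0.015, 0.332, -0.943]]
contact_force: [-1.5, 0.3, -0.2]
grip_width: 0.0
gripper_force: 0.0
```

```bash
python3 - <<'E'
from h import *
d=cam('scene');s=state();t=s['tcp_pos'];print(t,s['grip_width']);rel(M+AX*(.110-.036),RC)
save(d,'m5',(60,240,80,260),3.3)
P=cloud(d);L=(P-M)@np.c_[SD,G,AX];T=(t-M)@np.c_[SD,G,AX];print('reading in bore frame',T)
hs=cv2.cvtColor(d['image'],cv2.COLOR_RGB2HSV)
b=(abs(L[...,0])<.04)&(abs(L[...,1])<.06)&(L[...,2]>.0)&(L[...,2]<.25)
for a in np.arange(0,.18,.01):
    k=L[b&(L[...,2]>=a)&(L[...,2]<a+.01)]
    if len(k)>2: print(round(a,2),len(k),'side',np.percentile(k[:,0],[4,96]).round(4),'g',np.percentile(k[:,1],[4,50,96]).round(4))
K=d['mtx']
for nm,p in(('read',t),('A',t+AX*.036),('B',t+[0,0,.036]),('M',M),('top',M+AX*.052)):
    x=np.linalg.inv(d['T'])@[*p,1];print(nm,(K[0,0]*x[0]/-x[2]+K[0,2]-80)*3.3,(K[1,2]+K[1,1]*x[1]/x[2]-60)*3.3)
E
```

```text
[ 0.57042619 -0.31326614  0.20735807] 7.108005774702772e-05
t [ 4.9  5.7 -4.6] a [-0.012  0.013  0.002] dist 9.0 deg 1.0
reading in bore frame [-0.00492464 -0.00579058  0.06956093]
0.0 388 side [-0.0356  0.0355] g [-0.0368  0.0116  0.0425]
0.01 64 side [-0.0093  0.0145] g [-0.009   0.0113  0.0138]
0.02 65 side [-0.0073  0.015 ] g [-0.0071  0.011   0.0135]
0.03 69 side [-0.0079  0.015 ] g [-0.0073  0.0109  0.0142]
0.04 70 side [-0.008   0.0148] g [-0.0074  0.0111  0.0142]
0.05 52 side [-0.0089  0.0136] g [-0.0078  0.004   0.0129]
0.1 20 side [-0.0141  0.0055] g [-0.0087 -0.0001  0.0029]
0.11 56 side [-0.0112  0.0065] g [-0.0117  0.0011  0.0086]
0.12 59 side [-0.0114  0.0062] g [-0.0115  0.0051  0.0089]
0.13 61 side [-0.0102  0.007 ] g [-0.0096  0.0043  0.0094]
0.14 55 side [-0.0099  0.0083] g [-0.0134  0.0044  0.0118]
0.15 123 side [-0.0134  0.009 ] g [-0.0325  0.0087  0.029 ]
0.16 131 side [-0.013   0.0092] g [-0.0397  0.01    0.0377]
0.17 170 side [-0.0136  0.0133] g [-0.0469  0.0105  0.0453]
read 186.3572913159645 328.0175249023201
A 182.22295841173295 274.90601108137736
B 172.15056852414605 282.718797039496
M 196.13134169488958 429.6605790044274
top 190.50436141373825 356.79443949903595
```

View pics/m5.png

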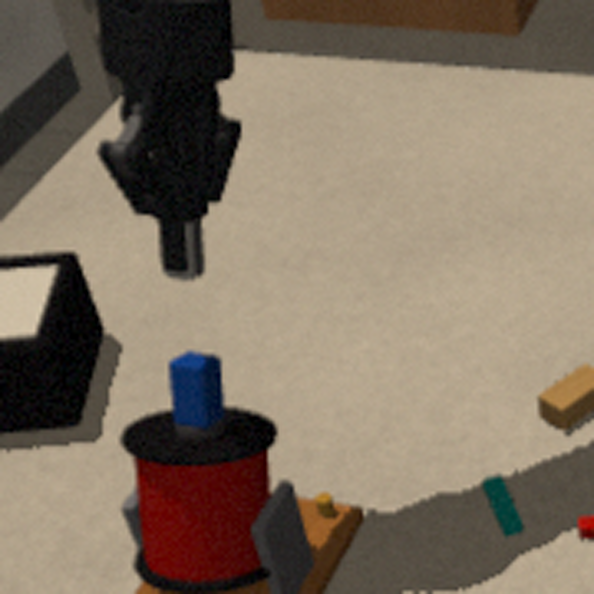

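The fingertip is at (183,272), which matches the offset lying along the tool (predicted (182,275)), so the tool is effectively 36 mm shorter than reported. Fingers against handle agree with my bore axis to about 1 mm. Now I open, settle, and go down the axis.

move_arm([
  {"ax":0,"ay":0,"az":0,"tx":0,"ty":0,"tz":0,"jaw":0.65},
  {"ax":0,"ay":0,"az":0,"tx":0,"ty":0,"tz":0,"jaw":0.65},
])

```text
t: 16.75
tcp_pos: [0.5712, -0.3099, 0.2076]
orientation: [[0.071, 0.941, 0.331], [0.997, -0.063, -0.034], [-0.011, 0.332, -0.943]]
contact_force: [-0.5, 0.8, -0.0]
grip_width: 0.0358
gripper_force: 0.0
```

```bash
python3 - <<'E'
from h import *
rel(M+AX*(.110-.036),RC);rel(M+AX*(.014-.036),RC)
E
```

```text
t [ 1.4  5.1 -4.4] a [-0.011  0.01   0.006] dist 7.0 deg 0.9
t [ 2.4  6.2 91.6] a [-0.011  0.01   0.006] dist 92.0 deg 0.9
```

move_arm([
  {"ax":-0.011,"ay":0.01,"az":0.006,"tx":1,"ty":5,"tz":-4,"jaw":0.65},
  {"ax":-0.011,"ay":0.01,"az":0.006,"tx":1,"ty":5,"tz":-4,"jaw":0.65},
  {"ax":-0.011,"ay":0.01,"az":0.006,"tx":2,"ty":5,"tz":20,"jaw":0.65},
])

```text
t: 17.12
tcp_pos: [0.5836, -0.3119, 0.1925]
orientation: [[0.076, 0.935, 0.346], [0.997, -0.07, -0.029], [-0.002, 0.347, -0.938]]
contact_force: [0.2, -0.1, -0.7]
grip_width: 0.0553
gripper_force: 0.0
```

```bash
python3 - <<'E'
from h import *
rel(M+AX*(.050-.036),RC);rel(M+AX*(.014-.036),RC)
E
```

```text
t [ 2.7 -1.5 37.2] a [ 0.004  0.003 -0.002] dist 37.0 deg 0.3
t [ 2.8 -1.7 73.2] a [ 0.004  0.003 -0.002] dist 73.0 deg 0.3
```

move_arm([
  {"ax":0.002,"ay":0.002,"az":0,"tx":1,"ty":-1,"tz":20,"jaw":0.65},
  {"ax":0.002,"ay":0.002,"az":0,"tx":1,"ty":-1,"tz":45,"jaw":0.65},
  {"ax":0.002,"ay":0.002,"az":0,"tx":1,"ty":-1,"tz":62,"jaw":0.65},
  {"ax":0.002,"ay":0.002,"az":0,"tx":1,"ty":-1,"tz":68,"jaw":0.65},
  {"ax":0.002,"ay":0.002,"az":0,"tx":1,"ty":-1,"tz":68,"jaw":0.65},
  {"ax":0.002,"ay":0.002,"az":0,"tx":1,"ty":-1,"tz":68,"jaw":0.65},
])

```text
t: 17.88
tcp_pos: [0.6051, -0.3121, 0.127]
orientation: [[0.075, 0.937, 0.341], [0.997, -0.071, -0.025], [0.0, 0.342, -0.94]]
contact_force: [-0.2, -0.7, -0.1]
grip_width: 0.0556
gripper_force: 0.0
```

```bash
python3 - <<'E'
from h import *
s=state();print(s['contact_force'],s['ft_torque']);rel(M+AX*(.014-.036),RC)
E
```

```text
[-0.2393964  -0.7456871  -0.09064031] [ 0.01527904  0.35319509 -0.03579915]
t [1.3 1.  4.3] a [-0.001  0.    -0.002] dist 5.0 deg 0.1
```

move_arm([
  {"ax":0,"ay":0,"az":0,"tx":1,"ty":1,"tz":1,"jaw":0.4},
  {"ax":0,"ay":0,"az":0,"tx":1,"ty":1,"tz":1,"jaw":0.2},
  {"ax":0,"ay":0,"az":0,"tx":1,"ty":1,"tz":1,"jaw":0.15},
  {"ax":0,"ay":0,"az":0,"tx":1,"ty":1,"tz":1,"jaw":0.15},
  {"ax":0,"ay":0,"az":0,"tx":1,"ty":1,"tz":1,"jaw":0.15},
], squeeze=30)

```text
t: 18.5
tcp_pos: [0.6065, -0.3106, 0.1261]
orientation: [[0.074, 0.937, 0.341], [0.997, -0.07, -0.024], [0.001, 0.341, -0.94]]
contact_force: [-2.2, 1.1, 5.3]
grip_width: 0.0257
gripper_force: 31.5
```

```bash
cat >> h.py <<'E'
def core():
    s=state();B=np.c_[SD,G,AX]
    print('t',s['t'],'w',s['grip_width'],s['gripper_force'],'F side,g,ax',(s['contact_force']@B).round(1),'Tq',(s['ft_torque']@B).round(2),'pos(mm)',((s['tcp_pos']-M)@B*1000).round(2),'rot',Ro.from_matrix(np.array(s['orientation']).T@RC).as_rotvec().round(4))
    print('axis in tool',(np.array(s['orientation']).T@AX).round(4))
E
python3 -c "from h import *;core()"
```

```text
t 18.5 w 0.025746824246926082 31.54067873954773 F side,g,ax [ 0.9 -0.3  5.8] Tq [0.31 0.3  0.01] pos(mm) [ 3.600e-01  1.000e-02 -1.904e+01] rot [-0.0016 -0.0006 -0.0016]
axis in tool [ 6.0e-04 -1.6e-03 -1.0e+00]
```

move_arm([
  {"ax":0,"ay":0,"az":0,"tx":0,"ty":0,"tz":0,"jaw":0.15},
  {"ax":0,"ay":0,"az":0,"tx":0,"ty":0,"tz":0,"jaw":0.15},
  {"ax":0,"ay":0,"az":0,"tx":0,"ty":0,"tz":-3,"jaw":0.15},
  {"ax":0,"ay":0,"az":0,"tx":0,"ty":0,"tz":-8,"jaw":0.15},
  {"ax":0,"ay":0,"az":0,"tx":0,"ty":0,"tz":-14,"jaw":0.15},
  {"ax":0,"ay":0,"az":0,"tx":0,"ty":0,"tz":-20,"jaw":0.15},
], squeeze=70)

```text
t: 19.25
tcp_pos: [0.5992, -0.3102, 0.1444]
orientation: [[0.075, 0.938, 0.339], [0.997, -0.071, -0.024], [0.001, 0.34, -0.94]]
contact_force: [2.9, -0.1, -4.1]
grip_width: 0.0255
gripper_force: 69.2
```

```bash
python3 -c "from h import *;core()"
```

```text
t 19.25 w 0.025464117375107616 69.19641494750977 F side,g,ax [ 0.1  1.3 -4.8] Tq [-0.17  0.02 -0.03] pos(mm) [ 0.28 -0.67  0.72] rot [-0.0029 -0.0004 -0.0018]
axis in tool [ 4.0e-04 -2.9e-03 -1.0e+00]
```

move_arm([
  {"ax":0,"ay":0,"az":0,"tx":0,"ty":0,"tz":-6,"jaw":0.15},
  {"ax":0,"ay":0,"az":0,"tx":0,"ty":0,"tz":-12,"jaw":0.15},
  {"ax":0,"ay":0,"az":0,"tx":0,"ty":0,"tz":-18,"jaw":0.15},
  {"ax":0,"ay":0,"az":0,"tx":0,"ty":0,"tz":-24,"jaw":0.15},
  {"ax":0,"ay":0,"az":0,"tx":0,"ty":0,"tz":-30,"jaw":0.15},
  {"ax":0,"ay":0,"az":0,"tx":0,"ty":0,"tz":-36,"jaw":0.15},
  {"ax":0,"ay":0,"az":0,"tx":0,"ty":0,"tz":-40,"jaw":0.15},
  {"ax":0,"ay":0,"az":0,"tx":0,"ty":0,"tz":-42,"jaw":0.15},
  {"ax":0,"ay":0,"az":0,"tx":0,"ty":0,"tz":-42,"jaw":0.15},
  {"ax":0,"ay":0,"az":0,"tx":0,"ty":0,"tz":-42,"jaw":0.15},
])

```text
t: 20.5
tcp_pos: [0.585, -0.3093, 0.1837]
orientation: [[0.075, 0.938, 0.339], [0.997, -0.071, -0.025], [0.001, 0.34, -0.94]]
contact_force: [0.8, -0.7, -2.3]
grip_width: 0.0253
gripper_force: 69.5
```

```bash
python3 - <<'E'
from h import *
core();d=cam('scene');e=cam('top')
A=cv2.resize(d['image'][110:230,90:250],None,fx=4,fy=4,interpolation=2);B=e['image'][90:340,60:480]
B=cv2.resize(B,(480,int(480*250/420)));A=cv2.resize(A,(400,300))
A=np.pad(A,((0,0),(0,80),(0,0)));cv2.imwrite('pics/f.png',np.vstack([A,B])[:,:,::-1])
P=cloud(d);L=(P-M)@np.c_[SD,G,AX];hs=cv2.cvtColor(d['image'],cv2.COLOR_RGB2HSV).astype(int);H,S,V=hs[...,0],hs[...,1],hs[...,2]
b=(abs(L[...,0])<.03)&(abs(L[...,1])<.03)&(L[...,2]>-.005)&(L[...,2]<.13)
for nm,m in(('yellow',(H>17)&(H<35)&(S>120)),('blue',(H>100)&(H<130)&(S>120))):
    k=L[b&m];print(nm,len(k),np.percentile(k[:,2],[2,50,98]).round(4) if len(k) else '')
E
```

```text
t 20.5 w 0.025266453638762374 69.4602119922638 F side,g,ax [-0.6  0.  -2.5] Tq [ 0.33  0.07 -0.04] pos(mm) [ 0.13 -0.52 42.5 ] rot [-0.0028 -0.0003 -0.0018]
axis in tool [ 3.0e-04 -2.8e-03 -1.0e+00]
yellow 80 [0.0003 0.0112 0.1233]
blue 163 [0.0677 0.0893 0.1142]
```

View pics/f.png

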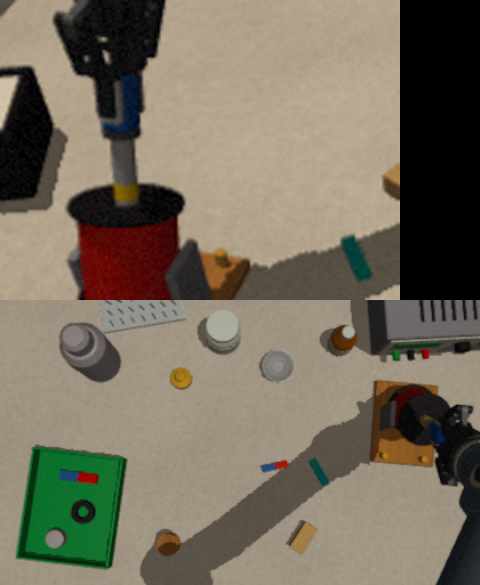

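The scene half shows the yellow band at (126,193), above the black flange with a sliver of steel under it. The top half shows all three specimens in the tray and the bystanders in place. I measure the gap.

```bash
python3 - <<'E'
from h import *
d=ld('scene');P=cloud(d);L=(P-M)@np.c_[SD,G,AX];hs=cv2.cvtColor(d['image'],cv2.COLOR_RGB2HSV).astype(int)
c=round(90+126*160/400)
for r in range(176,198): print(r,[ (round(L[r,u,2]*1000,1),round(L[r,u,1]*1000),*d['image'][r,u].tolist()) for u in (c-1,c+1)])
E
```

```text
176 [(np.float64(35.3), 3, 73, 71, 69), (np.float64(35.8), 3, 67, 64, 59)]
177 [(np.float64(34.0), 6, 71, 66, 63), (np.float64(33.7), 3, 65, 64, 59)]
178 [(np.float64(32.8), 8, 74, 71, 66), (np.float64(31.3), 3, 66, 65, 60)]
179 [(np.float64(30.1), 8, 80, 74, 70), (np.float64(29.1), 4, 68, 60, 58)]
180 [(np.float64(27.4), 7, 76, 74, 70), (np.float64(28.1), 7, 66, 61, 60)]
181 [(np.float64(25.9), 9, 84, 77, 74), (np.float64(24.6), 4, 69, 64, 60)]
182 [(np.float64(23.0), 8, 81, 74, 71), (np.float64(23.3), 7, 71, 65, 63)]
183 [(np.float64(21.0), 9, 84, 79, 69), (np.float64(20.3), 5, 71, 63, 54)]
184 [(np.float64(19.0), 9, 105, 84, 37), (np.float64(18.0), 6, 92, 74, 21)]
185 [(np.float64(15.7), 7, 117, 91, 0), (np.float64(15.1), 4, 103, 80, 0)]
186 [(np.float64(13.0), 7, 118, 89, 0), (np.float64(14.0), 7, 104, 80, 10)]
187 [(np.float64(11.3), 8, 119, 93, 0), (np.float64(11.1), 6, 100, 78, 0)]
188 [(np.float64(7.8), 6, 119, 93, 0), (np.float64(8.4), 5, 103, 79, 0)]
189 [(np.float64(5.6), 6, 118, 92, 0), (np.float64(6.8), 7, 105, 81, 4)]
190 [(np.float64(4.1), 8, 102, 87, 49), (np.float64(3.2), 5, 84, 71, 39)]
191 [(np.float64(1.3), 7, 88, 79, 72), (np.float64(0.9), 5, 69, 64, 56)]
192 [(np.float64(1.4), 13, 54, 49, 47), (np.float64(1.2), 11, 47, 43, 44)]
193 [(np.float64(0.1), 15, 28, 27, 28), (np.float64(0.7), 15, 26, 25, 22)]
194 [(np.float64(-0.2), 20, 20, 21, 21), (np.float64(-0.4), 18, 22, 15, 20)]
195 [(np.float64(1.2), 28, 21, 22, 20), (np.float64(0.6), 25, 15, 9, 9)]
196 [(np.float64(1.4), 33, 28, 27, 24), (np.float64(1.2), 31, 24, 16, 22)]
197 [(np.float64(1.4), 38, 21, 20, 19), (np.float64(-0.2), 33, 12, 9, 14)]
```

The band's lower edge is about 3.5 mm above the mouth, which agrees with the arm's travel (61.5 − 58). I add 2 mm of margin and settle.

move_arm([
  {"ax":0,"ay":0,"az":0,"tx":0,"ty":0,"tz":-2,"jaw":0.15},
  {"ax":0,"ay":0,"az":0,"tx":0,"ty":0,"tz":-2,"jaw":0.15},
  {"ax":0,"ay":0,"az":0,"tx":0,"ty":0,"tz":-2,"jaw":0.15},
  {"ax":0,"ay":0,"az":0,"tx":0,"ty":0,"tz":-2,"jaw":0.15},
])

```text
t: 21.1
tcp_pos: [0.5843, -0.3091, 0.1856]
orientation: [[0.075, 0.938, 0.339], [0.997, -0.071, -0.024], [0.001, 0.34, -0.94]]
contact_force: [1.2, -0.2, -2.7]
grip_width: 0.0254
gripper_force: 69.5
```

```bash
python3 -c "
from h import *
core();print(abs(state()['joint_velocities']).max());print(ctrl.finish_job())"
```

```text
t 21.1 w 0.025439895377855185 69.47452783584595 F side,g,ax [-0.1  0.2 -3. ] Tq [ 0.35  0.03 -0.04] pos(mm) [ 0.28 -0.54 44.48] rot [-0.0028 -0.0006 -0.0018]
axis in tool [ 6.0e-04 -2.8e-03 -1.0e+00]
0.0013077084688281645
the job is handed in; nothing more can be done
None
```

I handed the job in at about 21 s (no verdict came back): all three specimens are in the green tray, and the arm holds the core with the yellow band about 5 mm clear of the coil's mouth; one thing to know is that the wrist force briefly read about 55 N as the slug touched the tray floor.

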